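# Rebalance a four-bucket centrifuge rotor

## Task

The centrifuge rotor on its loading stand is loaded out of balance. Put like opposite like in its four buckets: the two white bottles opposite each other and the two tubes in their grey sleeves opposite each other, each standing right down in its bucket; the empty grey sleeve that is in the rotor goes into the rack beside the other empty sleeve, in the place where the second bottle stands now. Use the free bench in front of the rack to put something down on the way, keep everything upright, and set things down gently rather than letting them drop.

Things in the scene. Friction and masses are not known exactly. Their poses are not given: they have to be found in the camera images.
- rotor: Fixed metal rotor, 215 mm across; origin on its axis at bench level, z up, any yaw. Four round steel buckets 75 mm from the axis, on its +x, +y, -x, -y; +x faces -x, +y faces -y across the hub. Bucket floor 31 mm above the bench, rim 66, bore 54 flared to 64 mm (4 mm play round a 46 mm foot). Hub and arms lower than 68. Fingers in line with the hub or square to that line clear the neighbours.
- rack: Fixed white block, 100 (x) by 180 (y) by 38 mm; origin centre of underside, x away from the robot, z up. Two sockets at x 0, y +42 and -42 mm: floor 8 mm above the bench, bore 54 flared to 64 mm. Starts with a bottle and an empty sleeve; fingers along its x clear the neighbour. Bench in front of it (40 mm round the point 100 mm from its middle along -x) is free for a put-down; bench top z = 0.
- bottle_1: White cylindrical sample bottle, flush white cap, flat top, 46 mm diameter, 100 mm tall, no sleeve round it, about 85 g. Origin: centre of underside, z up its axis. Grip round the body in the upper 30 mm. Starts in the rotor.
- bottle_2: White cylindrical sample bottle, flush white cap, flat top, 46 mm diameter, 100 mm tall, no sleeve round it, about 85 g. Origin: centre of underside, z up its axis. Grip round the body in the upper 30 mm. Starts in the rack.
- tube_set_1: Dark grey sleeve (46 mm diameter, 70 tall) with a white tube fixed in it, sticking out; one piece, 116 mm tall, about 80 g. Tube 28 mm thick above the sleeve; its blue screw cap, 34 mm diameter, fills the top 14 mm. Origin: centre of underside, z up. Grip on the cap, pad centres 10 mm below the top, so that fingertips stay above the sleeve. Starts in the rotor, across from the bottle.
- tube_set_2: Dark grey sleeve (46 mm diameter, 70 tall) with a white tube fixed in it, sticking out; one piece, 116 mm tall, about 80 g. Tube 28 mm thick above the sleeve; its blue screw cap, 34 mm diameter, fills the top 14 mm. Origin: centre of underside, z up. Grip on the cap, pad centres 10 mm below the top, so that fingertips stay above the sleeve. Starts in the rotor, across from the empty sleeve.
- adapter_1: Empty dark grey sleeve, 46 mm diameter, 70 mm tall, open 31 mm bore on top with no tube in it, about 60 g. Origin: centre of underside, z up. Grip round the outside: its upper 34 mm stand out of a bucket, 40 mm out of the rack. This one starts in the rotor.
- adapter_2: Empty dark grey sleeve, 46 mm diameter, 70 mm tall, open 31 mm bore on top with no tube in it, about 60 g. Origin: centre of underside, z up. Grip round the outside: its upper 34 mm stand out of a bucket, 40 mm out of the rack. This one starts in the rack and may stay there. (Behind all the work stands a tall centrifuge, front at about world x = 0.73.)
Not all that is in view belongs to the job. What is shaped like the bottle_2 but pink, turquoise or yellow is not meant.

How it is judged (in metres and radians):
At the end, for the whole second after the job is handed in: Bottles and tube sets stand on the bucket floors (within 11 mm of the 75 mm circle, 7 mm in height), bottle opposite bottle, tube opposite tube (over 132 mm apart); both empty sleeves stand in the rack's sockets (within 10 mm); all released, at rest, upright within 0.12 rad (horizontal distance between bottle_1 and rotor between 0.064 and 0.086 m and z of bottle_1 in the frame of rotor between 0.024 and 0.038 m and horizontal distance between bottle_2 and rotor between 0.064 and 0.086 m and z of bottle_2 in the frame of rotor between 0.024 and 0.038 m and horizontal distance between tube_set_1 and rotor between 0.064 and 0.086 m and z of tube_set_1 in the frame of rotor between 0.024 and 0.038 m and horizontal distance between tube_set_2 and rotor between 0.064 and 0.086 m and z of tube_set_2 in the frame of rotor between 0.024 and 0.038 m and horizontal distance between bottle_1 and bottle_2 above 0.132 m and horizontal distance between tube_set_1 and tube_set_2 above 0.132 m and x of adapter_1 in the frame of rack between -0.01 and 0.01 m and y of adapter_1 in the frame of rack between -0.052 and 0.052 m and z of adapter_1 in the frame of rack between 0.002 and 0.016 m and x of adapter_2 in the frame of rack between -0.01 and 0.01 m and y of adapter_2 in the frame of rack between -0.052 and 0.052 m and z of adapter_2 in the frame of rack between 0.002 and 0.016 m and horizontal distance between adapter_1 and adapter_2 above 0.068 m and angle between each of bottle_1, bottle_2, tube_set_1, tube_set_2, adapter_1, adapter_2's own z axis and vertical below 0.12 rad and linear speed of each of bottle_1, bottle_2, tube_set_1, tube_set_2, adapter_1, adapter_2 below 0.02 m/s and contact force between the fingers and bottle_1 below 0.05 N and contact force between the fingers and bottle_2 below 0.05 N and contact force between the fingers and tube_set_1 below 0.05 N and contact force between the fingers and tube_set_2 below 0.05 N and contact force between the fingers and adapter_1 below 0.05 N and contact force between the fingers and adapter_2 below 0.05 N); the robot touches nothing.
It fails at once if a bottle, tube or sleeve is tipped by more than 0.6 rad (angle between any of bottle_1, bottle_2, tube_set_1, tube_set_2, adapter_1, adapter_2's own z axis and vertical above 0.6 rad).
It fails at once if a bottle, tube or sleeve is let fall (faster than 0.55 m/s while the fingers do not hold it, a fall of some 15 mm) ((linear speed of bottle_1 above 0.55 m/s and contact force between the fingers and bottle_1 below 0.02 N) or (linear speed of bottle_2 above 0.55 m/s and contact force between the fingers and bottle_2 below 0.02 N) or (linear speed of tube_set_1 above 0.55 m/s and contact force between the fingers and tube_set_1 below 0.02 N) or (linear speed of tube_set_2 above 0.55 m/s and contact force between the fingers and tube_set_2 below 0.02 N) or (linear speed of adapter_1 above 0.55 m/s and contact force between the fingers and adapter_1 below 0.02 N) or (linear speed of adapter_2 above 0.55 m/s and contact force between the fingers and adapter_2 below 0.02 N)).
It also fails if it takes over 120 s, if anything falls off the work surface, if the arm or the gripper's body presses on something with over 40 N, if the wrist force passes 120 N, or if a joint passes its speed limit or range.

## Robot

A 7-joint arm with a two-finger parallel gripper is mounted at the origin on the work surface; the furniture and walls round the work are solid. World frame = base frame: x ahead of the robot, y to its left, z up, the work surface at z = 0. Lengths are in mm, angles in rad, forces in N, time in s.
With the tool pointing down it reaches from about 350 to 900 mm from the base axis. Payload 7.2 kg.
Tool frame: the origin (TCP) lies at the very end of the fingers, on their centre line; the grasp point (between the pads) lies 19 mm behind it; z points along the fingers, y is the line along which they close (so a half turn about z gives the same grasp; the last joint's range is limited). The gripper opens to 88 mm and grips with 3 to 60 N. Pads are 20 mm wide; open, the fingers measure 115 mm over their backs; the gripper's body (75 mm by 178 mm) begins 61 mm behind the grasp point.
Start: joints at [1.062, 0.411, -0.013, 1.596, 0.006, 1.134, -0.082], TCP at [266.654, -565.266, 191.553] pointing down, gripper open.
Joint ranges: [-2.95, 2.95], [-0.29, 1.99], [-1.47, 1.44], [0.14, 2.54], [-1.03, 4.17], [0.13, 1.85], [-2.86, 2.86]. Speed limits (rad/s): [2.39, 2.39, 3.01, 3.01, 3.14, 3.14, 3.14].

## Interface

Orientations are given as a rotation vector (axis times angle).
In Python, from rig import sensors, viewer, r gives the robot as it stands. The module is installed in compiled form; this text tells all that it offers.
- The arm moves only by the tool play_rows, never from a script. Its arguments are lists of equal length, an entry for each row: "slide": the shift along the tool's x, y, z in m, a list of three; "spin": the turn about the tool's z in degrees. In form: {"slide": [[tx, ty, tz], ...], "spin": [spin, ...]}. A call has 1 to 5 rows; each row shifts and turns the commanded pose from where the row before left it, along the tool's axes as they then stand; what a row does not reach is not made up. A row lasts 1/12 s, in which the tool goes at most 41.7 mm and 7.16 degrees, less where a joint would pass 70% of its speed; a pose out of reach is approached as far as the arm can. A call with a gripper value outside its range is refused whole. "hand" is the finger opening in m, from 0 to 0.0878, set as the call begins (left out, the last holds). The fingers move at their own pace and stop on an object; "newtons" is the grip in N (left out, the last holds). Time passes only in rows, so rows that do not move let the fingers close. It gives the time, the measured TCP pose, the force, the opening and the grip force at its end, in the units of the state.
- sensors.read_state(): the state, without advancing time (a new reading comes with each control period).
- viewer.capture(name): name is "scene" or "top" or "wrist"; returns a dict with "image" (480x640x3 uint8, red, green, blue), "vfov" (degrees; the focal length in pixels is half the picture's height over the tangent of half this angle, whatever the lens; pixels are square), "cx", "cy" (the principal point, pixels), "T" (4x4, takes a point from camera to world coordinates); the wrist camera has in their place "T_tool_cam" (4x4, takes a point from camera to tool coordinates, whose origin is the TCP and whose axes are the flange's). Camera axes: x right, y down, z forward; pixel columns grow to the right and rows downward; lengths in mm; the calibration is good to about 2 mm. A picture is of the moment at which its call begins: read the wrist's pose just before it. There is no depth.
- r.finish_job(): hands the job in; it is judged then, once.
The state is a dict: "time_s": time; "q": joint angles; "joint_vel": joint speeds; "tau": joint torques, N m; "eef_pos": TCP position; "tool_rot": TCP orientation; "wrist_force": force on the tool from outside, world axes, zero at the start; "wrist_torque": the same for the moment, N m; "gripper_width": opening from 0.0 (shut) to 1.0 (fully open); "grasp_force": force on a finger pad.
Only numpy, scipy, OpenCV 4.12 (cv2) and the standard library are available. Lean on these libraries where they do the work, as an engineer would, in place of code of your own. Each camera call takes 0.05 s, during which the arm holds its last target. There are 200 camera calls.

## Working session

There is one attempt and no reset: what is moved stays moved. The work goes in short steps, Python scripts to look and compute and a tool call to move; the robot and the scene stay as the last step left them, time stands still between calls to the robot, and variables do not carry over. Pictures are saved under pics/ and viewed, at most 14 in all, crops included, and the job is handed in when it is done.

Besides the shell and the picture viewer there is one more tool, called after "Emit:" as name(argument=value, ...) on one line, values as JSON. play_rows: Moves the arm, as the interface text tells. Its arguments: {"type":"object","properties":{"slide":{"type":"array"},"spin":{"type":"array"},"hand":{"type":"number"},"newtons":{"type":"number"}},"required":["slide","spin"]}

```bash
mkdir -p pics
cat > h.py <<'E'
import numpy as np, cv2
from rig import sensors, viewer, r
from scipy.spatial.transform import Rotation as R
def cap(n,f=None):
    s=sensors.read_state(); c=viewer.capture(n)
    if f: cv2.imwrite('pics/'+f,c['image'][:,:,::-1])
    c['f']=240/np.tan(np.radians(c['vfov'])/2)
    if 'T' not in c:
        T=np.eye(4);T[:3,:3]=R.from_rotvec(s['tool_rot']).as_matrix();T[:3,3]=s['eef_pos']
        c['T']=T@c['T_tool_cam']
    return c
def px2w(c,u,v,z):
    d=c['T'][:3,:3]@np.array([(u-c['cx'])/c['f'],(v-c['cy'])/c['f'],1]);o=c['T'][:3,3]
    return o+d*(z-o[2])/d[2]
E
python3 - <<'E'
from h import *
np.set_printoptions(suppress=True,precision=3)
print(sensors.read_state())
for n in('scene','top'):
    c=cap(n,n+'1.png'); print(n,c['T'],c['f'],c['cx'],c['cy'],c['image'].shape)
E
```

```text
{'time_s': 0.0, 'q': array([ 1.062,  0.412, -0.013,  1.597,  0.006,  1.134, -0.082]), 'joint_vel': array([-0.001, -0.001, -0.001, -0.001,  0.002,  0.001, -0.   ]), 'tau': array([ -0.   , -58.795,   0.641, -29.108,  -0.054,   0.018,   0.   ]), 'eef_pos': array([ 266.406, -564.774,  190.691]), 'tool_rot': array([-3.064, -0.687,  0.001]), 'wrist_force': array([-0.089, -0.244,  0.115]), 'wrist_torque': array([ 0.001,  0.009, -0.002]), 'grasp_force': 0.0, 'gripper_width': 1.0008657217415469}
scene [[ -0.65   -0.555   0.519   6.659]
 [ -0.76    0.464  -0.455 478.73 ]
 [  0.012  -0.69   -0.724 819.679]
 [  0.      0.      0.      1.   ]] 563.5113591062101 321.9814925985826 243.66024413424063 (480, 640, 3)
top [[   0.015   -0.985    0.173  355.737]
 [  -1.      -0.018   -0.019    3.501]
 [   0.022   -0.173   -0.985 1044.202]
 [   0.       0.       0.       1.   ]] 541.6144755757488 303.47981423757017 249.9123988532061 (480, 640, 3)
```

View pics/scene1.png

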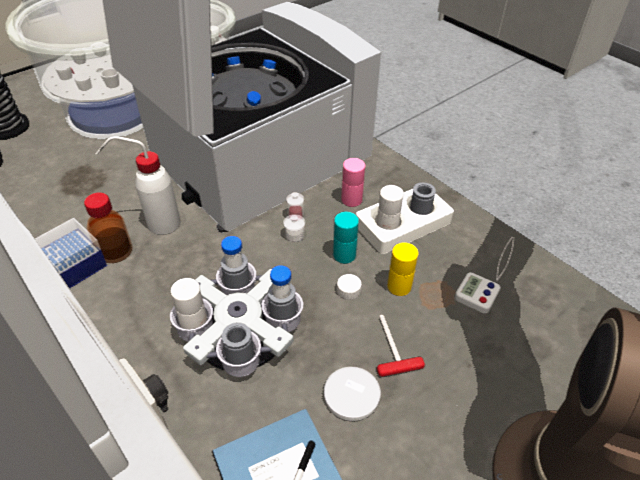

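View pics/top1.png

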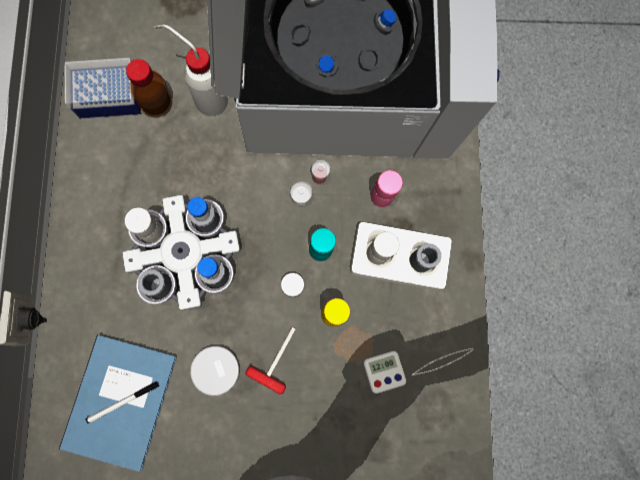

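The top view shows the rotor hub at (181,250) and its four loads: bottle (138,222), tubes (198,208) and (208,267), empty sleeve (156,284). In the rack are a bottle at (384,247) and a sleeve at (426,257). The scene view agrees. The plan is bottle_2 to the bench, adapter_1 to the rack, the tube at (208,267) into the sleeve's bucket, then bottle_2 into that tube's old bucket.

Run:
```python
from h import *
np.set_printoptions(suppress=True,precision=1)
c=cap('top')
P=dict(hub=(181,250,66),b1=(138,222,131),t2=(198,208,147),t1=(208,267,147),a1=(156,284,101),b2=(384,247,108),a2=(426,257,78),r1=(359,222,38),r2=(451,237,38),r3=(445,288,38),r4=(351,273,38),yel=(336,311,100),turq=(322,240,100),pink=(389,184,100),timer=(384,372,20))
W={k:px2w(c,*v) for k,v in P.items()}
for k,v in W.items(): print(k,v[:2])
h=W['hub'][:2]
for k in('b1','t2','t1','a1'):
    d=W[k][:2]-h; print(k,np.linalg.norm(d),np.degrees(np.arctan2(d[1],d[0])))
print('rack',np.mean([W[k] for k in('r1','r2','r3','r4')],0), 'yaxis',W['r1']-W['r2'],W['r4']-W['r3'])
s=sensors.read_state();M=R.from_rotvec(s['tool_rot']).as_matrix();print(M.round(3))
c=cap('wrist');print(c['T_tool_cam'],c['f'],c['cx'],c['cy'])
```

```text
hub [523.2 208.1]
b1 [559.5 270.5]
t2 [582.2 166.3]
t1 [481.5 144.8]
a1 [456.5 240.8]
b2 [ 528.1 -156.5]
a2 [ 516.6 -238. ]
r1 [ 588.5 -121.1]
r2 [ 562.7 -296.8]
r3 [ 465.  -282.3]
r4 [ 490.2 -105.8]
yel [414.9 -72.9]
turq [540.1 -47.4]
pink [ 646.  -168.2]
timer [ 308.8 -169. ]
b1 72.2011418486695 59.87557336593736
t2 72.29357049018834 -35.29839491320124
t1 75.80322047157333 -123.43729412893065
a1 74.3495121052775 153.8998214316214
rack [ 526.6 -201.5   38. ] yaxis [ 25.8 175.7   0. ] [ 25.2 176.5   0. ]
[[ 0.9  0.4 -0. ]
 [ 0.4 -0.9  0. ]
 [-0.  -0.  -1. ]]
[[   0.    -1.    -0.3   70.7]
 [   1.     0.    -0.     1.9]
 [   0.    -0.3    1.  -193.4]
 [   0.     0.     0.     1. ]] 335.99457663284846 319.93574974966646 235.14608459601
```

```bash
cat > go.py <<'E'
import sys
from h import *
def rows(x,y,z,yaw=None,n=None):
    s=sensors.read_state();p=s['eef_pos'];M=R.from_rotvec(s['tool_rot']).as_matrix()
    y0=np.degrees(np.arctan2(M[1,0],M[0,0])); dy=0 if yaw is None else (yaw-y0+180)%360-180
    d=np.array([x,y,z])-p
    n=n or int(max(np.ceil(np.linalg.norm(d)/38),np.ceil(abs(dy)/7),1))
    print('at',p.round(1),'yaw',round(y0,2),'tilt',M[:,2].round(4),'F',s['wrist_force'].round(1),'w',round(s['gripper_width']*87.8,1),'g',round(s['grasp_force'],1),'t',round(s['time_s'],2))
    S=[];A=[]
    for i in range(n):
        Mi=R.from_euler('z',dy*i/n,degrees=True).as_matrix()@M
        S.append([float(round(v,4)) for v in (Mi.T@d/n/1000)]);A.append(float(round(-dy/n,2)))
    for i in range(0,n,5): print('slide',S[i:i+5],'spin',A[i:i+5])
if __name__=='__main__':
    a=[float(v) for v in sys.argv[1:]]
    rows(*a[:3],a[3] if len(a)>3 else None,int(a[4]) if len(a)>4 else None)
E
python3 go.py 530 -158 190 81.8 15
```

```text
at [ 266.5 -565.   191. ] yaw 25.26 tilt [-4.e-04  8.e-04 -1.e+00] F [ 0.2 -0.5  0.5] w 87.7 g 0.0 t 0.2
slide [[0.0275, -0.017, 0.0001], [0.0285, -0.0152, 0.0001], [0.0295, -0.0133, 0.0001], [0.0303, -0.0113, 0.0001], [0.031, -0.0093, 0.0001]] spin [-3.77, -3.77, -3.77, -3.77, -3.77]
slide [[0.0315, -0.0073, 0.0001], [0.0319, -0.0052, 0.0001], [0.0322, -0.0031, 0.0001], [0.0323, -0.0009, 0.0001], [0.0323, 0.0012, 0.0001]] spin [-3.77, -3.77, -3.77, -3.77, -3.77]
slide [[0.0322, 0.0033, 0.0001], [0.0319, 0.0054, 0.0001], [0.0314, 0.0075, 0.0001], [0.0309, 0.0095, 0.0001], [0.0302, 0.0116, 0.0001]] spin [-3.77, -3.77, -3.77, -3.77, -3.77]
```

Emit:
play_rows(slide=[[0.0275,-0.017,0],[0.0285,-0.015,0],[0.0295,-0.013,0],[0.0303,-0.011,0],[0.031,-0.009,0]], spin=[-3.77,-3.77,-3.77,-3.77,-3.77])

```text
time_s: 0.62
eef_pos: [355.8, -429.1, 191.5]
tool_rot: [-2.91, -1.184, 0.0]
wrist_force: [0.3, -0.5, 0.2]
gripper_width: 1.001
grasp_force: 0.0
```

Emit:
play_rows(slide=[[0.0315,-0.007,0],[0.032,-0.005,0],[0.032,-0.003,0],[0.0323,-0.001,0],[0.0323,0.001,0]], spin=[-3.77,-3.77,-3.77,-3.77,-3.77])

```text
time_s: 1.03
eef_pos: [443.7, -293.7, 191.6]
tool_rot: [2.677, 1.645, -0.0]
wrist_force: [0.7, -0.7, 0.2]
gripper_width: 1.0
grasp_force: 0.0
```

Emit:
play_rows(slide=[[0.032,0.003,0],[0.032,0.0055,0],[0.0315,0.0075,0],[0.031,0.0095,0],[0.03,0.0115,0]], spin=[-3.77,-3.77,-3.77,-3.77,-3.77])

```text
time_s: 1.45
eef_pos: [531.3, -157.9, 191.6]
tool_rot: [2.371, 2.061, -0.0]
wrist_force: [0.7, -0.4, -0.1]
gripper_width: 1.0
grasp_force: 0.0
```

```bash
python3 - <<'E'
from h import *
c=cap('wrist','w1.png')
E
python3 go.py 530 -158 190 81.8
```

```text
at [ 534.7 -150.7  191.8] yaw 82.67 tilt [ 0.0026  0.0037 -1.    ] F [2.1 5.3 1.7] w 87.8 g 0.0 t 1.5
slide [[-0.0079, -0.0037, 0.0018]] spin [0.87]
```

View pics/w1.png

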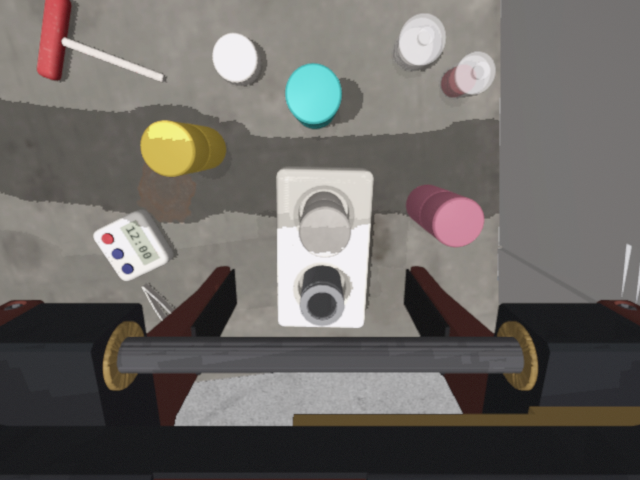

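The wrist view shows the rack centred, with the bottle top near (325,230) and the sleeve top near (322,302). The arm was still moving, so I'll settle and measure.

Emit:
play_rows(slide=[[0,0,0],[0,0,0],[0,0,0]], spin=[0,0,0])

```text
time_s: 1.75
eef_pos: [530.0, -160.6, 191.3]
tool_rot: [-2.377, -2.055, 0.001]
wrist_force: [0.6, -1.2, 0.4]
gripper_width: 1.001
grasp_force: 0.0
```

```bash
python3 - <<'E'
from h import *
c=cap('wrist');im=c['image'][150:340,260:390]
cv2.imwrite('pics/w2.png',cv2.resize(im,None,fx=4,fy=3.1579,interpolation=cv2.INTER_CUBIC)[:,:,::-1])
for u,v,z in((325,230,108),(322,302,78)): print(px2w(c,u,v,z).round(1))
import pickle;pickle.dump({k:c[k] for k in('T','f','cx','cy')},open('c.pkl','wb'))
E
python3 go.py 530 -158 190 81.8
```

```text
[ 534.4 -162.3  108. ]
[ 520.4 -243.1   78. ]
at [ 530.  -160.8  191.4] yaw 81.66 tilt [-6.e-04 -6.e-04 -1.e+00] F [-0.1 -0.2 -0.9] w 88.2 g 0.0 t 1.8
slide [[0.0028, -0.0004, 0.0014]] spin [-0.14]
```

View pics/w2.png

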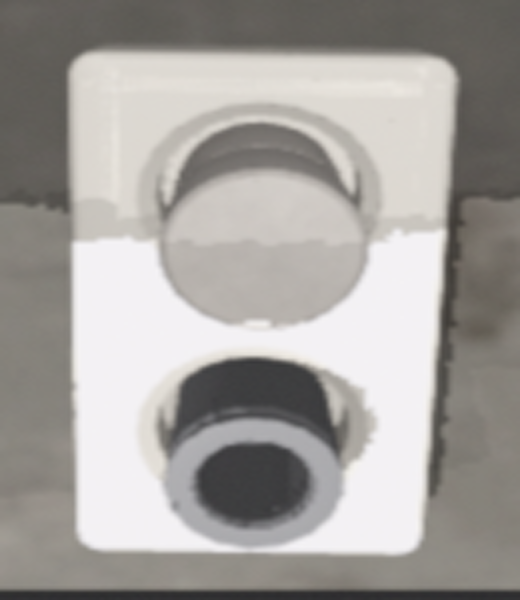

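```bash
cat > m.py <<'E'
import pickle
from h import *
c=pickle.load(open('c.pkl','rb'))
f=lambda x,y,z:px2w(c,260+x/4,150+y/3.1579,z).round(1)
print('b2',f(263,247,108),'a2',f(253,482,78))
C=[f(70,48,38),f(458,52,38),f(424,553,38),f(76,550,38)]
print(C,np.mean(C,0))
print('sock',f(260,190,38))
E
python3 m.py
```

```text
b2 [ 535.3 -160.8  108. ] a2 [ 521.5 -243.9   78. ]
[array([ 494.9, -106.2,   38. ]), array([ 591.9, -121.6,   38. ]), array([ 563.8, -299. ,   38. ]), array([ 464.7, -283.4,   38. ])] [ 528.825 -202.55    38.   ]
sock [ 535.9 -158.9   38. ]
```

```bash
python3 go.py 535.3 -161 190 80.8 1;python3 go.py 535.3 -161 74 80.8 5
```

```text
at [ 530.  -160.8  191.4] yaw 81.66 tilt [-6.e-04 -6.e-04 -1.e+00] F [-0.1 -0.2 -0.9] w 88.2 g 0.0 t 1.8
slide [[0.0006, 0.0053, 0.0014]] spin [0.86]
at [ 530.  -160.8  191.4] yaw 81.66 tilt [-6.e-04 -6.e-04 -1.e+00] F [-0.1 -0.2 -0.9] w 88.2 g 0.0 t 1.8
slide [[0.0001, 0.0011, 0.0235], [0.0001, 0.0011, 0.0235], [0.0001, 0.0011, 0.0235], [0.0001, 0.0011, 0.0235], [0.0001, 0.0011, 0.0235]] spin [0.17, 0.17, 0.17, 0.17, 0.17]
```

Emit:
play_rows(slide=[[0.0006,0.0053,0.001],[0,0,0.029],[0,0,0.029],[0,0,0.029],[0,0,0.029]], spin=[0.86,0,0,0,0])

```text
time_s: 2.22
eef_pos: [536.1, -160.7, 73.6]
tool_rot: [2.392, 2.035, 0.0]
wrist_force: [0.0, -0.5, 0.3]
gripper_width: 1.001
grasp_force: 0.0
```

Emit:
play_rows(slide=[[0,0,0],[0,0,0],[0,0,0]], spin=[0,0,0])

```text
time_s: 2.47
eef_pos: [536.9, -160.0, 75.9]
tool_rot: [2.39, 2.037, 0.001]
wrist_force: [1.1, 0.1, 0.6]
gripper_width: 1.001
grasp_force: 0.0
```

Emit:
play_rows(slide=[[0,0,0],[0,0,0],[0,0,0],[0,0,0],[0,0,0]], spin=[0,0,0,0,0], hand=0.03, newtons=20)

```text
time_s: 2.88
eef_pos: [536.3, -159.6, 75.1]
tool_rot: [2.389, 2.038, 0.001]
wrist_force: [0.3, -0.2, 0.4]
gripper_width: 0.661
grasp_force: 0.0
```

Emit:
play_rows(slide=[[0,0,0],[0,0,0],[0,0,0],[0,0,0],[0,0,0]], spin=[0,0,0,0,0])

```text
time_s: 3.3
eef_pos: [536.0, -159.5, 74.6]
tool_rot: [2.39, 2.039, -0.0]
wrist_force: [-0.2, -0.4, 1.9]
gripper_width: 0.479
grasp_force: 20.0
```

```bash
python3 go.py 535.3 -161 124 80.8 4
```

```text
at [ 536.  -159.5   74.6] yaw 80.94 tilt [-0.e+00 -1.e-04 -1.e+00] F [-0.2 -0.4  1.9] w 42.0 g 20.0 t 3.3
slide [[-0.0004, -0.0001, -0.0124], [-0.0004, -0.0001, -0.0124], [-0.0004, -0.0001, -0.0124], [-0.0004, -0.0001, -0.0124]] spin [0.04, 0.04, 0.04, 0.04]
```

Emit:
play_rows(slide=[[0,0,-0.01],[0,0,-0.015],[0,0,-0.015],[0,0,-0.015],[0,0,0]], spin=[0,0,0,0,0])

```text
time_s: 3.72
eef_pos: [537.9, -159.7, 132.8]
tool_rot: [2.387, 2.037, 0.004]
wrist_force: [0.8, 0.6, -1.2]
gripper_width: 0.479
grasp_force: 20.0
```

```bash
python3 go.py 430 -186 120 80.8 5
```

```text
at [ 537.9 -159.7  132.8] yaw 80.95 tilt [ 0.0045 -0.0012 -1.    ] F [ 0.8  0.6 -1.2] w 42.1 g 20.0 t 3.72
slide [[-0.0086, -0.0205, 0.0025], [-0.0086, -0.0205, 0.0025], [-0.0086, -0.0205, 0.0025], [-0.0086, -0.0205, 0.0025], [-0.0086, -0.0205, 0.0025]] spin [0.03, 0.03, 0.03, 0.03, 0.03]
```

Emit:
play_rows(slide=[[-0.005,-0.012,0],[-0.012,-0.028,0],[-0.012,-0.028,0],[-0.01,-0.022,0],[-0.004,-0.011,0]], spin=[0,0,0,0,0])

```text
time_s: 4.13
eef_pos: [426.1, -187.0, 128.9]
tool_rot: [-2.391, -2.036, 0.003]
wrist_force: [0.5, 0.7, -0.8]
gripper_width: 0.478
grasp_force: 20.0
```

Emit:
play_rows(slide=[[0,0,0],[0,0,0],[0,0,0]], spin=[0,0,0])

```text
time_s: 4.38
eef_pos: [431.0, -185.7, 129.8]
tool_rot: [2.388, 2.039, 0.002]
wrist_force: [0.8, -0.4, -0.3]
gripper_width: 0.476
grasp_force: 20.0
```

```bash
python3 go.py 430 -186 68.5 80.8 4
python3 - <<'E'
from h import *
cap('scene','s2.png')
E
```

```text
at [ 431.  -185.7  129.8] yaw 80.99 tilt [ 1.4e-03  1.0e-04 -1.0e+00] F [ 0.8 -0.4 -0.3] w 41.8 g 20.0 t 4.38
slide [[-0.0001, -0.0003, 0.0153], [-0.0001, -0.0003, 0.0153], [-0.0001, -0.0003, 0.0153], [-0.0001, -0.0003, 0.0153]] spin [0.05, 0.05, 0.05, 0.05]
```

View pics/s2.png

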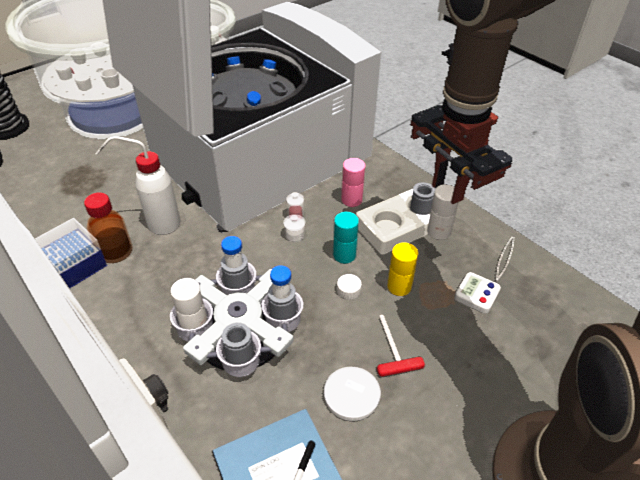

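The bottle is held upright at about (442,212), clear of the rack. The bench below it is free, so I'll lower it.

Emit:
play_rows(slide=[[0,0,0.02],[0,0,0.02],[0,0,0.014],[0,0,0.005],[0,0,0]], spin=[0,0,0,0,0])

```text
time_s: 4.85
eef_pos: [429.6, -185.2, 69.3]
tool_rot: [-2.387, -2.039, 0.001]
wrist_force: [0.3, -0.2, -0.2]
gripper_width: 0.475
grasp_force: 20.0
```

Emit:
play_rows(slide=[[0,0,0.001],[0,0,0.001],[0,0,0]], spin=[0,0,0])

```text
time_s: 5.1
eef_pos: [430.2, -186.2, 69.2]
tool_rot: [2.389, 2.039, 0.001]
wrist_force: [0.6, 0.0, -0.4]
gripper_width: 0.479
grasp_force: 20.0
```

Emit:
play_rows(slide=[[0,0,0.0015],[0,0,0],[0,0,0.001],[0,0,0]], spin=[0,0,0,0])

```text
time_s: 5.43
eef_pos: [429.9, -186.3, 66.5]
tool_rot: [2.389, 2.038, 0.0]
wrist_force: [-0.2, 1.0, 3.8]
gripper_width: 0.477
grasp_force: 20.0
```

Emit:
play_rows(slide=[[0,0,0],[0,0,0],[0,0,0],[0,0,0]], spin=[0,0,0,0], hand=0.07)

```text
time_s: 5.77
eef_pos: [429.5, -186.1, 66.0]
tool_rot: [-2.39, -2.039, -0.0]
wrist_force: [-0.4, 0.4, -0.3]
gripper_width: 0.745
grasp_force: 0.0
```

Emit:
play_rows(slide=[[0,0,0],[0,0,0],[0,0,0]], spin=[0,0,0], hand=0.0878)

```text
time_s: 6.02
eef_pos: [429.5, -186.1, 66.0]
tool_rot: [-2.39, -2.039, 0.0]
wrist_force: [-0.6, -0.5, 0.0]
gripper_width: 0.971
grasp_force: 0.0
```

```bash
python3 go.py 430.5 -186 210 80.8 5;  python3 - <<'E'
from h import *
c=pickle=None
E
```

```text
at [ 429.5 -186.1   66. ] yaw 80.95 tilt [-1.e-04  0.e+00 -1.e+00] F [-0.6 -0.5  0. ] w 85.3 g 0.0 t 6.02
slide [[0.0, 0.0002, -0.0288], [0.0, 0.0002, -0.0288], [0.0, 0.0002, -0.0288], [0.0, 0.0002, -0.0288], [0.0, 0.0002, -0.0288]] spin [0.03, 0.03, 0.03, 0.03, 0.03]
```

Emit:
play_rows(slide=[[0,0,-0.02],[0,0,-0.04],[0,0,-0.04],[0,0,-0.04],[0,0,-0.034]], spin=[0,0,0,0,0])

```text
time_s: 6.43
eef_pos: [429.6, -185.9, 242.8]
tool_rot: [2.389, 2.039, 0.001]
wrist_force: [0.8, -1.2, -0.2]
gripper_width: 0.995
grasp_force: 0.0
```

```bash
python3 go.py 459 240 240 148.8 15
```

```text
at [ 429.6 -185.9  242.8] yaw 80.96 tilt [ 1.4e-03 -5.0e-04 -1.0e+00] F [ 0.8 -1.2 -0.2] w 87.3 g 0.0 t 6.43
slide [[0.0283, -0.0025, 0.0002], [0.0285, -0.0003, 0.0002], [0.0284, 0.002, 0.0002], [0.0281, 0.0042, 0.0002], [0.0277, 0.0064, 0.0002]] spin [-4.52, -4.52, -4.52, -4.52, -4.52]
slide [[0.0271, 0.0086, 0.0002], [0.0264, 0.0107, 0.0002], [0.0255, 0.0127, 0.0002], [0.0244, 0.0147, 0.0002], [0.0231, 0.0166, 0.0002]] spin [-4.52, -4.52, -4.52, -4.52, -4.52]
slide [[0.0218, 0.0183, 0.0002], [0.0202, 0.02, 0.0002], [0.0186, 0.0215, 0.0002], [0.0168, 0.0229, 0.0002], [0.015, 0.0242, 0.0002]] spin [-4.52, -4.52, -4.52, -4.52, -4.52]
```

Emit:
play_rows(slide=[[0.0283,-0.0025,0],[0.0285,0,0],[0.0284,0.002,0],[0.028,0.004,0],[0.0277,0.0065,0]], spin=[-4.52,-4.52,-4.52,-4.52,-4.52])

```text
time_s: 6.85
eef_pos: [439.4, -43.1, 240.2]
tool_rot: [1.939, 2.471, -0.0]
wrist_force: [0.9, 0.2, 0.3]
gripper_width: 1.001
grasp_force: 0.0
```

Emit:
play_rows(slide=[[0.027,0.0085,0],[0.0264,0.0107,0],[0.0255,0.0127,0],[0.0244,0.0147,0],[0.023,0.0166,0]], spin=[-4.52,-4.52,-4.52,-4.52,-4.52])

```text
time_s: 7.27
eef_pos: [449.3, 98.8, 240.2]
tool_rot: [1.417, 2.803, -0.0]
wrist_force: [1.2, 0.0, -0.4]
gripper_width: 1.003
grasp_force: 0.0
```

Emit:
play_rows(slide=[[0.0218,0.0183,0],[0.02,0.02,0],[0.0186,0.0215,0],[0.0168,0.023,0],[0.015,0.024,0]], spin=[-4.52,-4.52,-4.52,-4.52,-4.52])

```text
time_s: 7.68
eef_pos: [459.4, 240.3, 240.0]
tool_rot: [0.841, 3.027, -0.0]
wrist_force: [0.9, -0.6, 0.7]
gripper_width: 1.003
grasp_force: 0.0
```

Emit:
play_rows(slide=[[0,0,0],[0,0,0],[0,0,0],[0,0,0]], spin=[0,0,0,0])

```text
time_s: 8.02
eef_pos: [459.7, 237.6, 239.8]
tool_rot: [0.85, 3.024, -0.002]
wrist_force: [0.5, -0.4, 0.2]
gripper_width: 0.994
grasp_force: 0.0
```

```bash
python3 go.py 459 240 240 148.8;python3 - <<'E'
from h import *
import pickle
c=cap('wrist','w3.png')
pickle.dump({k:c[k] for k in('T','f','cx','cy')},open('c.pkl','wb'))
E
```

```text
at [459.7 237.6 239.8] yaw 148.6 tilt [-1.e-04 -1.e-03 -1.e+00] F [ 0.5 -0.4  0.2] w 87.3 g 0.0 t 8.02
slide [[0.0018, 0.0017, -0.0002]] spin [-0.2]
```

View pics/w3.png

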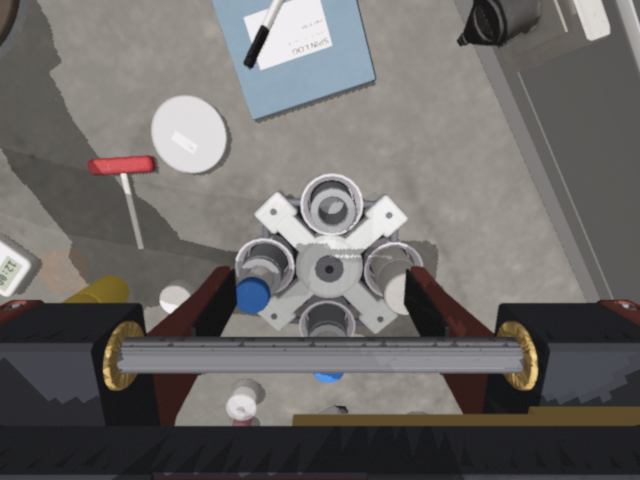

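The wrist view shows the rotor hub at (329,269), the empty sleeve near (332,208), tube_set_1's blue cap at (253,295), and the bottle at right.

Run:
```python
import cv2
im=cv2.imread('pics/w3.png')[165:345,220:440]
cv2.imwrite('pics/w3c.png',cv2.resize(im,(660,540),interpolation=cv2.INTER_CUBIC))
```

```text
(no output)
```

View pics/w3c.png

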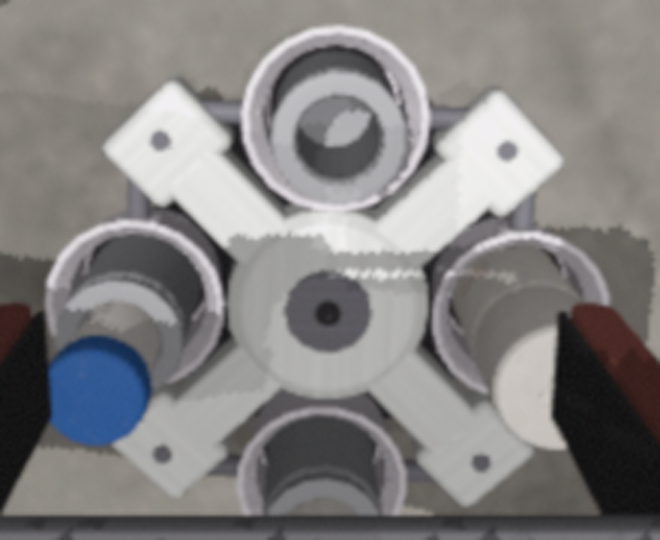

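```bash
cat > m.py <<'E'
import pickle
from h import *
c=pickle.load(open('c.pkl','rb'))
f=lambda x,y,z:px2w(c,220+x/3,165+y/3,z)[:2].round(1)
H=f(328,313,66);print('hub',H)
for k,v in dict(A=(336,119.5,66),T=(135.5,306,66),B=(520,315,66),a1=(340,134,101),t1=(98,390,147)).items():
    w=f(*v);d=w-H;print(k,w,np.linalg.norm(d).round(1),np.degrees(np.arctan2(d[1],d[0])).round(1))
E
python3 m.py; python3 go.py 459.7 237.6 240 149.4
```

```text
hub [524.8 208.8]
A [461.2 250.4] 76.0 146.8
T [483.5 146.5] 74.7 -123.5
B [564.4 272. ] 74.6 57.9
a1 [460.1 251.2] 77.4 146.8
t1 [481.7 149.1] 73.6 -125.8
at [459.7 237.6 240. ] yaw 148.6 tilt [ 1.e-04 -1.e-03 -1.e+00] F [ 0.9 -0.7 -0.4] w 87.8 g 0.0 t 8.07
slide [[0.0, -0.0, -0.0]] spin [-0.8]
```

```bash
python3 go.py 460.8 250.4 71.5 147 1
```

```text
at [459.7 237.6 240. ] yaw 148.6 tilt [ 1.e-04 -1.e-03 -1.e+00] F [ 0.9 -0.7 -0.4] w 87.8 g 0.0 t 8.07
slide [[0.0059, 0.0116, 0.1685]] spin [1.6]
```

Emit:
play_rows(slide=[[0.006,0.0115,0],[0,0,0.03],[0,0,0.035],[0,0,0.035],[0,0,0.035]], spin=[1.6,0,0,0,0])

```text
time_s: 8.48
eef_pos: [460.9, 250.7, 104.1]
tool_rot: [0.892, 3.011, 0.0]
wrist_force: [1.0, 0.7, 0.8]
gripper_width: 1.001
grasp_force: 0.0
```

Emit:
play_rows(slide=[[0,0,0.023],[0,0,0.008],[0,0,0],[0,0,0]], spin=[0,0,0,0])

```text
time_s: 8.82
eef_pos: [460.9, 251.9, 75.0]
tool_rot: [0.89, 3.012, 0.001]
wrist_force: [0.5, 1.1, 0.6]
gripper_width: 0.998
grasp_force: 0.0
```

```bash
python3 go.py 460.8 250.4 71.5 147 1;python3 - <<'E'
from h import *
cap('wrist','w4.png')
E
```

```text
at [460.9 251.9  75. ] yaw 147.1 tilt [ 6.e-04  2.e-04 -1.e+00] F [0.5 1.1 0.6] w 87.6 g 0.0 t 8.82
slide [[-0.0008, -0.0013, 0.0035]] spin [0.1]
```

View pics/w4.png

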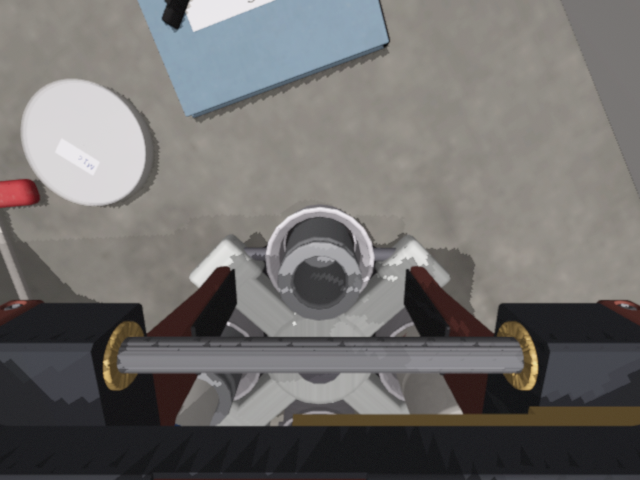

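The sleeve at (321,279) is centred between the fingers. I'll close on it.

Emit:
play_rows(slide=[[0,0,0.003],[0,0,0],[0,0,0],[0,0,0],[0,0,0]], spin=[0,0,0,0,0], hand=0.03)

```text
time_s: 9.28
eef_pos: [460.5, 252.1, 71.4]
tool_rot: [0.888, 3.013, 0.001]
wrist_force: [0.2, 0.7, 0.1]
gripper_width: 0.659
grasp_force: 0.0
```

Emit:
play_rows(slide=[[0,0,0],[0,0,0],[0,0,0],[0,0,0],[0,0,0]], spin=[0,0,0,0,0])

```text
time_s: 9.7
eef_pos: [460.3, 252.0, 71.0]
tool_rot: [-0.888, -3.013, 0.0]
wrist_force: [0.4, -0.5, 0.2]
gripper_width: 0.344
grasp_force: 0.0
```

Emit:
play_rows(slide=[[0,0,-0.01],[0,0,-0.02],[0,0,-0.03],[0,0,-0.04],[0,0,-0.03]], spin=[0,0,0,0,0])

```text
time_s: 10.12
eef_pos: [460.1, 252.7, 204.2]
tool_rot: [0.887, 3.013, 0.002]
wrist_force: [0.9, 0.9, -0.2]
gripper_width: 0.344
grasp_force: 0.0
```

```bash
python3 go.py 535.4 -161.1 212 80.8 16
```

```text
at [460.1 252.7 204.2] yaw 147.2 tilt [ 7.0e-04  1.1e-03 -1.0e+00] F [ 0.9  0.9 -0.2] w 30.2 g 0.0 t 10.12
slide [[-0.018, -0.0192, -0.0005], [-0.0193, -0.0178, -0.0005], [-0.0205, -0.0164, -0.0005], [-0.0217, -0.0149, -0.0005], [-0.0227, -0.0133, -0.0005]] spin [4.15, 4.15, 4.15, 4.15, 4.15]
slide [[-0.0236, -0.0116, -0.0005], [-0.0244, -0.0098, -0.0005], [-0.025, -0.0081, -0.0005], [-0.0255, -0.0062, -0.0005], [-0.0259, -0.0044, -0.0005]] spin [4.15, 4.15, 4.15, 4.15, 4.15]
slide [[-0.0262, -0.0025, -0.0005], [-0.0263, -0.0006, -0.0005], [-0.0263, 0.0013, -0.0005], [-0.0261, 0.0032, -0.0005], [-0.0258, 0.0051, -0.0005]] spin [4.15, 4.15, 4.15, 4.15, 4.15]
slide [[-0.0253, 0.007, -0.0005]] spin [4.15]
```

Run:
```python
from h import *
c=cap('wrist','w5.png');print(c['T_tool_cam'].round(3))
s=sensors.read_state();print(s['eef_pos'],s['gripper_width'])
K=np.array([[c['f'],0,c['cx']],[0,c['f'],c['cy']],[0,0,1]])
Ti=np.linalg.inv(c['T_tool_cam'])
for p in((0,0,-19),(0,0,0),(0,44,0),(0,-44,0),(0,0,-27)):
    q=K@(Ti@np.r_[p,1])[:3];print(p,q[:2]/q[2])
```

```text
[[ 0.00000e+00 -9.65000e-01 -2.62000e-01  7.05170e+01]
 [ 1.00000e+00  0.00000e+00  1.00000e-03 -1.77800e+00]
 [-1.00000e-03 -2.62000e-01  9.65000e-01 -1.93375e+02]
 [ 0.00000e+00  0.00000e+00  0.00000e+00  1.00000e+00]]
[462.36255153 254.67189835 209.47745957] 0.3432167669745929
(0, 0, -19) [322.85075128 275.26227407]
(0, 0, 0) [322.56605495 263.51039207]
(0, 44, 0) [394.6323237  263.51334872]
(0, -44, 0) [250.47401422 263.50743436]
(0, 0, -27) [322.98806656 280.93046457]
```

View pics/w5.png

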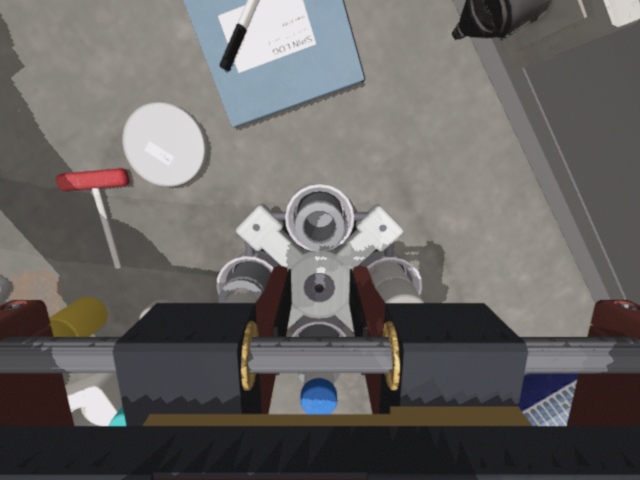

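The sleeve still stands in its bucket at about (320,222), and the fingers are at 30 mm with nothing between them. I'll check its true height and place from the scene and top cameras.

Run:
```python
from h import *
s=sensors.read_state();print(s['eef_pos'],s['q'].round(3),s['gripper_width'])
out=[]
for n in('scene','top'):
    c=cap(n);im=c['image'][:,:,::-1].copy();K=np.array([[c['f'],0,c['cx']],[0,c['f'],c['cy']],[0,0,1]]);Ti=np.linalg.inv(c['T'])
    def pr(p): q=K@(Ti@np.r_[p,1])[:3];return q[:2]/q[2]
    u,v=pr((460.8,250.4,100)).astype(int)
    sc=4;y0,x0=v-70,u-50;cr=cv2.resize(im[y0:y0+130,x0:x0+100],None,fx=4,fy=4,interpolation=cv2.INTER_CUBIC)
    for p,col in(((460.8,250.4,101),(0,255,0)),((460.8,250.4,66),(0,0,255)),(s['eef_pos'],(255,0,255))):
        a=(pr(p)-[x0,y0]+.5)*sc;cv2.drawMarker(cr,tuple(int(t) for t in a),col,0,10,1)
    out.append(cr)
cv2.imwrite('pics/b.png',np.hstack(out))
```

```text
[462.36255153 254.67189835 209.47745957] [ 0.071  0.333 -0.831  1.775  0.27   1.143  0.155] 0.3432167669745929
```

View pics/b.png

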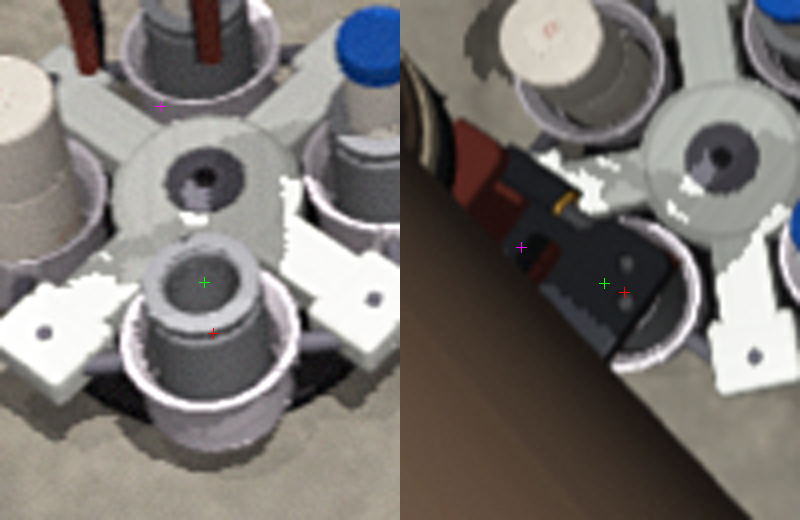

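Run:
```python
from h import *
c=cap('scene');s=sensors.read_state();p=s['eef_pos'];M=R.from_rotvec(s['tool_rot']).as_matrix();print(p,s['gripper_width'])
K=np.array([[c['f'],0,c['cx']],[0,c['f'],c['cy']],[0,0,1]]);Ti=np.linalg.inv(c['T'])
def pr(p): q=K@(Ti@np.r_[p,1])[:3];return q[:2]/q[2]
im=c['image'][:,:,::-1]
u,v=pr(p).astype(int);x0,y0=u-50,v-60
cr=cv2.resize(im[y0:y0+90,x0:x0+100].copy(),None,fx=6,fy=6,interpolation=cv2.INTER_CUBIC)
for z,col in((0,(255,0,255)),(-15,(0,255,0)),(-30,(0,255,255)),(-45,(255,255,0))):
  for yy in(-15,15):
    a=(pr(p+M@[0,yy,z])-[x0,y0]+.5)*6;cv2.drawMarker(cr,tuple(int(t) for t in a),col,0,10,1)
cv2.imwrite('pics/f.png',cr)
```

```text
[460.68385731 252.10437589 202.10997265] 0.3425965429122055
```

View pics/f.png

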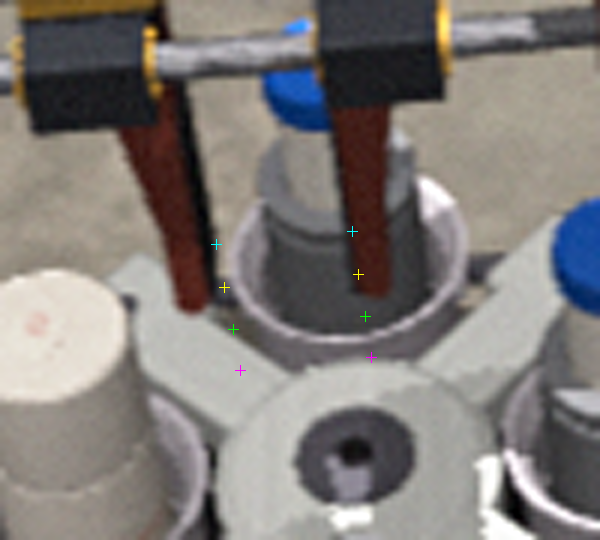

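The scene view shows the real fingertips about 30 mm behind the reported TCP. The bottle was therefore held only by its top edge, and the sleeve was missed. From here I'll use tip z = TCP z + 30, and first feel for contact carefully on the way down.

Emit:
play_rows(slide=[[0,0,0.01],[0,0,0.02],[0,0,0.03],[0,0,0.03],[0,0,0.02]], spin=[0,0,0,0,0], hand=0.0878)

```text
time_s: 10.73
eef_pos: [458.0, 250.5, 86.5]
tool_rot: [-0.887, -3.01, 0.005]
wrist_force: [0.8, 0.1, 0.5]
gripper_width: 0.68
grasp_force: 0.0
```

Emit:
play_rows(slide=[[0,0,0.01],[0,0,0.01],[0,0,0.01],[0,0,0.01],[0,0,0]], spin=[0,0,0,0,0])

```text
time_s: 11.15
eef_pos: [459.7, 251.6, 49.5]
tool_rot: [-0.888, -3.012, 0.002]
wrist_force: [0.1, -0.3, 0.3]
gripper_width: 1.001
grasp_force: 0.0
```

Emit:
play_rows(slide=[[0,0,0.004],[0,0,0.004],[0,0,0],[0,0,0]], spin=[0,0,0,0])

```text
time_s: 11.48
eef_pos: [460.5, 252.1, 43.3]
tool_rot: [0.888, 3.013, 0.0]
wrist_force: [0.6, 0.0, 0.5]
gripper_width: 1.004
grasp_force: 0.0
```

Emit:
play_rows(slide=[[0,0,0],[0,0,0],[0,0,0],[0,0,0],[0,0,0]], spin=[0,0,0,0,0], hand=0.03, newtons=20)

```text
time_s: 11.9
eef_pos: [460.4, 252.0, 43.2]
tool_rot: [0.888, 3.013, 0.0]
wrist_force: [0.4, 0.2, 0.6]
gripper_width: 0.659
grasp_force: 0.0
```

Emit:
play_rows(slide=[[0,0,0],[0,0,0],[0,0,0],[0,0,0]], spin=[0,0,0,0])

```text
time_s: 12.23
eef_pos: [460.3, 252.0, 43.1]
tool_rot: [0.888, 3.013, -0.0]
wrist_force: [0.5, 0.5, 0.5]
gripper_width: 0.519
grasp_force: 20.0
```

Run:
```python
from h import *
cap('scene','s3.png')
im=cv2.imread('pics/s3.png')[200:400,140:340];cv2.imwrite('pics/s3.png',cv2.resize(im,(560,560),interpolation=cv2.INTER_CUBIC))
```

```text
(no output)
```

View pics/s3.png

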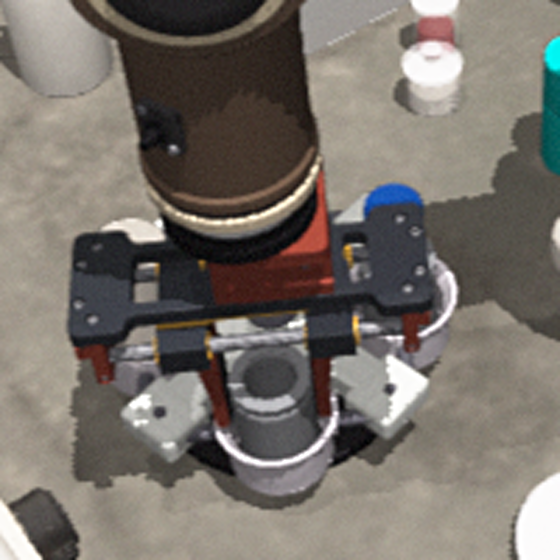

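Sleeve gripped at 45.6 mm with the fingertips well down on it. Lifting and carrying it to the rack.

Emit:
play_rows(slide=[[0,0,-0.01],[0,0,-0.03],[0,0,-0.04],[0,0,-0.04],[0,0,-0.03]], spin=[0,0,0,0,0])

```text
time_s: 12.7
eef_pos: [460.2, 252.9, 196.7]
tool_rot: [0.886, 3.013, 0.003]
wrist_force: [0.7, 1.1, 0.1]
gripper_width: 0.521
grasp_force: 20.0
```

Emit:
play_rows(slide=[[0,0,0],[0,0,0]], spin=[0,0])

```text
time_s: 12.87
eef_pos: [461.1, 252.5, 195.1]
tool_rot: [0.888, 3.01, 0.003]
wrist_force: [0.4, -0.7, -1.3]
gripper_width: 0.519
grasp_force: 20.0
```

```bash
python3 go.py 535.6 -160 193 80.8 20
```

```text
at [461.1 252.5 195.1] yaw 147.13 tilt [ 0.0037  0.0011 -1.    ] F [ 0.4 -0.7 -1.3] w 45.6 g 20.0 t 12.87
slide [[-0.0143, -0.0153, 0.0001], [-0.0152, -0.0144, 0.0001], [-0.016, -0.0135, 0.0001], [-0.0168, -0.0126, 0.0001], [-0.0175, -0.0116, 0.0001]] spin [3.32, 3.32, 3.32, 3.32, 3.32]
slide [[-0.0181, -0.0106, 0.0001], [-0.0187, -0.0095, 0.0001], [-0.0192, -0.0084, 0.0001], [-0.0197, -0.0073, 0.0001], [-0.02, -0.0061, 0.0001]] spin [3.32, 3.32, 3.32, 3.32, 3.32]
slide [[-0.0204, -0.005, 0.0001], [-0.0206, -0.0038, 0.0001], [-0.0208, -0.0026, 0.0001], [-0.0209, -0.0014, 0.0002], [-0.021, -0.0002, 0.0002]] spin [3.32, 3.32, 3.32, 3.32, 3.32]
slide [[-0.0209, 0.001, 0.0002], [-0.0208, 0.0023, 0.0002], [-0.0207, 0.0035, 0.0002], [-0.0204, 0.0046, 0.0002], [-0.0201, 0.0058, 0.0002]] spin [3.32, 3.32, 3.32, 3.32, 3.32]
```

Emit:
play_rows(slide=[[-0.0143,-0.0153,0],[-0.0152,-0.0144,0],[-0.016,-0.0135,0],[-0.0168,-0.0126,0],[-0.0175,-0.0116,0]], spin=[3.32,3.32,3.32,3.32,3.32])

```text
time_s: 13.28
eef_pos: [478.0, 147.4, 191.5]
tool_rot: [-1.317, -2.85, 0.003]
wrist_force: [-0.0, 1.0, -1.7]
gripper_width: 0.519
grasp_force: 20.0
```

Emit:
play_rows(slide=[[-0.0181,-0.0106,0],[-0.0187,-0.0095,0],[-0.0192,-0.0084,0],[-0.0197,-0.0073,0],[-0.02,-0.0061,0]], spin=[3.32,3.32,3.32,3.32,3.32])

```text
time_s: 13.7
eef_pos: [496.7, 44.3, 191.6]
tool_rot: [-1.715, -2.629, 0.003]
wrist_force: [0.5, -0.7, -0.5]
gripper_width: 0.523
grasp_force: 20.0
```

Emit:
play_rows(slide=[[-0.0204,-0.005,0],[-0.0206,-0.0038,0],[-0.0208,-0.0026,0],[-0.0209,-0.0014,0],[-0.021,0,0]], spin=[3.32,3.32,3.32,3.32,3.32])

```text
time_s: 14.12
eef_pos: [516.7, -59.5, 193.0]
tool_rot: [-2.081, -2.353, 0.0]
wrist_force: [0.2, 0.1, -1.0]
gripper_width: 0.519
grasp_force: 20.0
```

Emit:
play_rows(slide=[[-0.0209,0.001,0],[-0.0208,0.0023,0],[-0.0207,0.0035,0],[-0.0204,0.0046,0],[-0.02,0.0058,0]], spin=[3.32,3.32,3.32,3.32,3.32])

```text
time_s: 14.53
eef_pos: [535.3, -162.5, 193.0]
tool_rot: [-2.399, -2.028, 0.0]
wrist_force: [-0.6, 0.6, -1.0]
gripper_width: 0.515
grasp_force: 20.0
```

Emit:
play_rows(slide=[[0,0,0.02],[0,0,0.03],[0,0,0.03],[0,0,0],[0,0,0]], spin=[0,0,0,0,0])

```text
time_s: 14.95
eef_pos: [534.2, -160.7, 112.1]
tool_rot: [-2.393, -2.031, 0.003]
wrist_force: [0.2, 0.9, -0.2]
gripper_width: 0.521
grasp_force: 20.0
```

```bash
python3 go.py 535.6 -160 60 80.8 1
```

```text
at [ 534.2 -160.7  112.1] yaw 80.65 tilt [-0.0031  0.0011 -1.    ] F [ 0.2  0.9 -0.2] w 45.7 g 20.0 t 14.95
slide [[0.0009, 0.0014, 0.0521]] spin [-0.15]
```

Emit:
play_rows(slide=[[0,0.001,0.02],[0,0,0.02],[0,0,0.01],[0,0,0],[0,0,0]], spin=[0,0,0,0,0])

```text
time_s: 15.37
eef_pos: [536.7, -160.7, 64.2]
tool_rot: [2.393, 2.034, 0.001]
wrist_force: [-0.1, 0.2, 0.0]
gripper_width: 0.519
grasp_force: 20.0
```

Emit:
play_rows(slide=[[0,0,0.008],[0,0,0.008],[0,0,0.006],[0,0,0.005],[0,0,0]], spin=[0,0,0,0,0])

```text
time_s: 15.78
eef_pos: [535.2, -160.4, 34.9]
tool_rot: [-2.392, -2.034, 0.002]
wrist_force: [-0.9, 0.9, -0.8]
gripper_width: 0.516
grasp_force: 20.0
```

```bash
python3 go.py 535.6 -160 20 80.8 1
```

```text
at [ 535.2 -160.4   34.9] yaw 80.75 tilt [-1.7e-03  4.0e-04 -1.0e+00] F [-0.9  0.9 -0.8] w 45.3 g 20.0 t 15.78
slide [[0.0004, 0.0004, 0.0149]] spin [-0.05]
```

Its bottom is at about 23 mm and inside the socket with no force. The last 13 mm go slowly.

Emit:
play_rows(slide=[[0,0,0.005],[0,0,0.004],[0,0,0.002],[0,0,0.001],[0,0,0]], spin=[0,0,0,0,0])

```text
time_s: 16.2
eef_pos: [535.8, -160.4, 23.8]
tool_rot: [-2.393, -2.035, 0.0]
wrist_force: [0.9, -0.2, -0.4]
gripper_width: 0.518
grasp_force: 20.0
```

Emit:
play_rows(slide=[[0,0,0.001],[0,0,0.001],[0,0,0.001],[0,0,0]], spin=[0,0,0,0])

```text
time_s: 16.53
eef_pos: [535.9, -160.5, 20.9]
tool_rot: [-2.393, -2.035, 0.0]
wrist_force: [0.3, -0.6, -1.0]
gripper_width: 0.515
grasp_force: 20.0
```

Emit:
play_rows(slide=[[0,0,0.001],[0,0,0.001],[0,0,0],[0,0,0]], spin=[0,0,0,0])

```text
time_s: 16.87
eef_pos: [536.2, -160.6, 20.0]
tool_rot: [2.393, 2.035, -0.0]
wrist_force: [-1.5, 0.7, 9.2]
gripper_width: 0.52
grasp_force: 20.0
```

```bash
python3 go.py 535.6 -160 20 80.8 1
```

```text
at [ 536.2 -160.6   20. ] yaw 80.74 tilt [ 4.e-04 -6.e-04 -1.e+00] F [-1.5  0.7  9.2] w 45.7 g 20.0 t 16.87
slide [[0.0005, -0.0006, 0.0]] spin [-0.06]
```

Seated (9 N of contact at the expected height). Releasing and going to tube_set_1.

Emit:
play_rows(slide=[[0,0,-0.001],[0,0,0],[0,0,0],[0,0,0],[0,0,0]], spin=[0,0,0,0,0], hand=0.08)

```text
time_s: 17.28
eef_pos: [535.9, -160.5, 19.9]
tool_rot: [-2.393, -2.035, 0.0]
wrist_force: [-0.3, 0.3, 0.0]
gripper_width: 0.858
grasp_force: 0.0
```

Emit:
play_rows(slide=[[0,0,-0.005],[0,0,-0.02],[0,0,-0.04],[0,0,-0.04],[0,0,-0.04]], spin=[0,0,0,0,0])

```text
time_s: 17.7
eef_pos: [535.4, -160.1, 166.7]
tool_rot: [-2.392, -2.035, 0.0]
wrist_force: [1.1, 0.1, 0.0]
gripper_width: 0.915
grasp_force: 0.0
```

Emit:
play_rows(slide=[[0,0,-0.03],[0,0,-0.015],[0,0,0]], spin=[0,0,0])

```text
time_s: 17.95
eef_pos: [538.1, -160.8, 214.7]
tool_rot: [2.389, 2.031, 0.006]
wrist_force: [-0.4, 0.1, -0.2]
gripper_width: 0.914
grasp_force: 0.0
```

```bash
python3 go.py 483 147 210 147 15
```

```text
at [ 538.1 -160.8  214.7] yaw 80.75 tilt [ 0.0068 -0.0022 -1.    ] F [-0.4  0.1 -0.2] w 80.2 g 0.0 t 17.95
slide [[0.0197, -0.0069, 0.0002], [0.0201, -0.0054, 0.0003], [0.0205, -0.0038, 0.0003], [0.0207, -0.0022, 0.0003], [0.0208, -0.0006, 0.0003]] spin [-4.42, -4.42, -4.42, -4.42, -4.42]
slide [[0.0208, 0.001, 0.0003], [0.0207, 0.0026, 0.0003], [0.0204, 0.0042, 0.0003], [0.02, 0.0057, 0.0003], [0.0195, 0.0072, 0.0003]] spin [-4.42, -4.42, -4.42, -4.42, -4.42]
slide [[0.0189, 0.0087, 0.0004], [0.0182, 0.0102, 0.0004], [0.0174, 0.0115, 0.0004], [0.0164, 0.0128, 0.0004], [0.0154, 0.0141, 0.0004]] spin [-4.42, -4.42, -4.42, -4.42, -4.42]
```

Emit:
play_rows(slide=[[0.0197,-0.0069,0],[0.02,-0.0054,0],[0.0205,-0.0038,0],[0.0207,-0.0022,0],[0.0208,-0.0006,0]], spin=[-4.42,-4.42,-4.42,-4.42,-4.42])

```text
time_s: 18.37
eef_pos: [516.8, -57.1, 209.1]
tool_rot: [-1.954, -2.459, 0.001]
wrist_force: [1.3, -1.0, -0.4]
gripper_width: 0.912
grasp_force: 0.0
```

Emit:
play_rows(slide=[[0.0208,0.001,0],[0.0207,0.0026,0],[0.0204,0.0042,0],[0.02,0.0057,0],[0.0195,0.0072,0]], spin=[-4.42,-4.42,-4.42,-4.42,-4.42])

```text
time_s: 18.78
eef_pos: [498.5, 45.2, 209.2]
tool_rot: [-1.446, -2.788, 0.001]
wrist_force: [-0.1, 0.7, 0.2]
gripper_width: 0.912
grasp_force: 0.0
```

Emit:
play_rows(slide=[[0.019,0.0087,0],[0.0182,0.01,0],[0.0174,0.0115,0],[0.0164,0.0128,0],[0.0154,0.014,0]], spin=[-4.42,-4.42,-4.42,-4.42,-4.42])

```text
time_s: 19.2
eef_pos: [479.8, 147.6, 209.3]
tool_rot: [-0.885, -3.013, 0.001]
wrist_force: [-0.2, -1.1, 0.2]
gripper_width: 0.914
grasp_force: 0.0
```

Emit:
play_rows(slide=[[0,0,0.03],[0,0,0.02],[0,0,0],[0,0,0],[0,0,0]], spin=[0,0,0,0,0])

```text
time_s: 19.62
eef_pos: [480.9, 147.0, 160.6]
tool_rot: [-0.891, -3.013, -0.001]
wrist_force: [0.0, -0.1, 0.0]
gripper_width: 0.912
grasp_force: 0.0
```

```bash
python3 go.py 483 147 160 147
python3 - <<'E'
from h import *
c=cap('wrist','w6.png');hsv=cv2.cvtColor(c['image'],cv2.COLOR_RGB2HSV)
m=cv2.inRange(hsv,(105,150,60),(125,255,255));n,l,st,ce=cv2.connectedComponentsWithStats(m)
for i in range(1,n):
    if st[i,4]>300:
        ys,xs=np.where(l==i); print(st[i],ce[i].round(1),px2w(c,*ce[i],147).round(1))
        x,y,w,h,_=st[i]; print('lower ellipse', px2w(c,x+w/2,y+h-w/2*.95,147).round(1))
E
```

```text
at [480.9 147.  160.6] yaw 147.04 tilt [ 1.e-04  3.e-04 -1.e+00] F [ 0.  -0.1  0. ] w 80.0 g 0.0 t 19.62
slide [[-0.0018, 0.0012, 0.0006]] spin [0.04]
[ 298  232   50   50 1907] [322.4 256.7] [481.1 146.8 147. ]
lower ellipse [482.2 146.6 147. ]
```

View pics/w6.png

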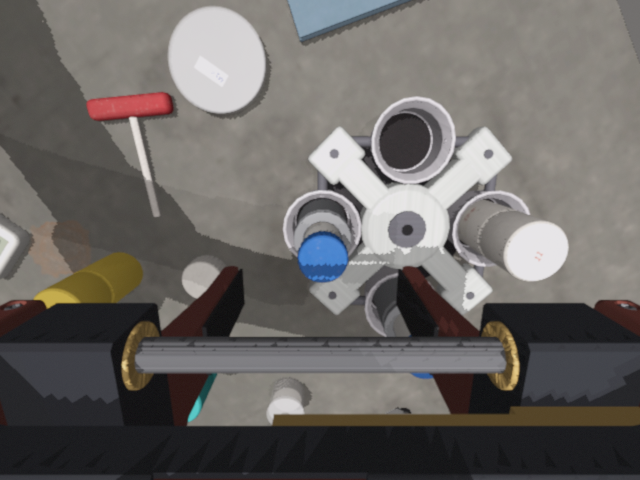

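The cap at (322,257) is centred between the fingers, and the emptied bucket's rim is at about (413,140). Measuring the buckets from this view, then gripping the cap.

Run:
```python
from h import *
c=cap('wrist')
for k,p in dict(A=(413,140),T=(321.5,227),hub=(406.5,229)).items(): print(k,px2w(c,*p,66).round(1))
```

```text
A [460.6 250.3  66. ]
T [481.6 146.7  66. ]
hub [524.1 208.8  66. ]
```

Emit:
play_rows(slide=[[0,0,0.02],[0,0,0.025],[0,0,0.02],[0,0,0.006],[0,0,0]], spin=[0,0,0,0,0])

```text
time_s: 20.13
eef_pos: [480.2, 146.5, 88.5]
tool_rot: [-0.891, -3.011, 0.001]
wrist_force: [0.3, -0.3, -0.7]
gripper_width: 0.908
grasp_force: 0.0
```

Emit:
play_rows(slide=[[0,0,0],[0,0,0],[0,0,0],[0,0,0],[0,0,0]], spin=[0,0,0,0,0], hand=0.02, newtons=20)

```text
time_s: 20.55
eef_pos: [481.0, 146.9, 89.7]
tool_rot: [0.891, 3.011, 0.001]
wrist_force: [-0.7, -0.6, -0.8]
gripper_width: 0.573
grasp_force: 0.0
```

Emit:
play_rows(slide=[[0,0,0],[0,0,0],[0,0,0],[0,0,0],[0,0,0]], spin=[0,0,0,0,0])

```text
time_s: 20.97
eef_pos: [480.7, 146.9, 89.1]
tool_rot: [0.891, 3.012, 0.0]
wrist_force: [0.2, -0.0, 0.7]
gripper_width: 0.368
grasp_force: 20.0
```

Emit:
play_rows(slide=[[0,0,-0.005],[0,0,-0.015],[0,0,-0.025],[0,0,-0.02],[0,0,0]], spin=[0,0,0,0,0])

```text
time_s: 21.38
eef_pos: [482.4, 148.0, 157.7]
tool_rot: [0.889, 3.008, 0.004]
wrist_force: [1.2, -0.4, -0.7]
gripper_width: 0.369
grasp_force: 20.0
```

Emit:
play_rows(slide=[[0,0,0],[0,0,0]], spin=[0,0])

```text
time_s: 21.55
eef_pos: [480.2, 146.4, 153.3]
tool_rot: [-0.891, -3.012, 0.001]
wrist_force: [-1.5, -0.2, -0.4]
gripper_width: 0.369
grasp_force: 20.0
```

```bash
python3 go.py 460.4 250.5 153 147 5
```

```text
at [480.2 146.4 153.3] yaw 147.04 tilt [-8.e-04 -6.e-04 -1.e+00] F [-1.5 -0.2 -0.4] w 32.4 g 20.0 t 21.55
slide [[0.0146, 0.0153, 0.0001], [0.0146, 0.0153, 0.0001], [0.0147, 0.0153, 0.0001], [0.0147, 0.0153, 0.0001], [0.0147, 0.0153, 0.0001]] spin [0.01, 0.01, 0.01, 0.01, 0.01]
```

Emit:
play_rows(slide=[[0.008,0.008,0],[0.02,0.021,0],[0.02,0.021,0],[0.017,0.018,0],[0.008,0.0082,0]], spin=[0,0,0,0,0])

```text
time_s: 21.97
eef_pos: [458.7, 254.6, 153.3]
tool_rot: [-0.885, -3.012, -0.002]
wrist_force: [0.7, 1.1, -1.4]
gripper_width: 0.366
grasp_force: 20.0
```

Emit:
play_rows(slide=[[0,0,0],[0,0,0],[0,0,0],[0,0,0],[0,0,0]], spin=[0,0,0,0,0])

```text
time_s: 22.38
eef_pos: [461.3, 249.0, 153.9]
tool_rot: [0.894, 3.011, -0.001]
wrist_force: [-0.2, 0.6, -0.6]
gripper_width: 0.367
grasp_force: 20.0
```

```bash
python3 go.py 460.4 250.5 90 147 1
```

```text
at [461.3 249.  153.9] yaw 146.92 tilt [-0.e+00 -8.e-04 -1.e+00] F [-0.2  0.6 -0.6] w 32.2 g 20.0 t 22.38
slide [[0.0016, 0.0008, 0.0639]] spin [-0.08]
```

Emit:
play_rows(slide=[[0.0012,0.0006,0.008],[0,0,0.01],[0,0,0.01],[0,0,0.006],[0,0,0]], spin=[0,0,0,0,0])

```text
time_s: 22.8
eef_pos: [459.1, 250.8, 118.0]
tool_rot: [-0.89, -3.01, 0.003]
wrist_force: [-1.0, -0.0, -0.9]
gripper_width: 0.365
grasp_force: 20.0
```

Emit:
play_rows(slide=[[0,0,0.006],[0,0,0.006],[0,0,0.004],[0,0,0],[0,0,0]], spin=[0,0,0,0,0])

```text
time_s: 23.22
eef_pos: [460.0, 251.7, 103.9]
tool_rot: [-0.891, -3.012, 0.0]
wrist_force: [-0.0, -0.4, -0.5]
gripper_width: 0.359
grasp_force: 20.0
```

```bash
python3 go.py 460.4 250.5 89.5 147 1
```

```text
at [460.  251.7 103.9] yaw 147.06 tilt [-3.e-04 -1.e-04 -1.e+00] F [-0.  -0.4 -0.5] w 31.5 g 20.0 t 23.22
slide [[-0.001, -0.0008, 0.0144]] spin [0.06]
```

Emit:
play_rows(slide=[[-0.001,-0.001,0.005],[0,0,0.004],[0,0,0.002],[0,0,0.001],[0,0,0]], spin=[0,0,0,0,0])

```text
time_s: 23.63
eef_pos: [460.3, 250.2, 91.8]
tool_rot: [-0.891, -3.012, 0.0]
wrist_force: [-1.1, 0.8, -1.2]
gripper_width: 0.366
grasp_force: 20.0
```

Emit:
play_rows(slide=[[0,0,0.001],[0,0,0.001],[0,0,0],[0,0,0]], spin=[0,0,0,0])

```text
time_s: 23.97
eef_pos: [460.5, 250.3, 90.0]
tool_rot: [0.891, 3.013, -0.0]
wrist_force: [1.0, -0.5, -0.6]
gripper_width: 0.367
grasp_force: 20.0
```

Emit:
play_rows(slide=[[0,0,0.001],[0,0,0.0005],[0,0,0],[0,0,0]], spin=[0,0,0,0])

```text
time_s: 24.3
eef_pos: [460.8, 250.6, 89.0]
tool_rot: [0.891, 3.012, 0.001]
wrist_force: [-0.1, 1.1, 4.5]
gripper_width: 0.365
grasp_force: 20.0
```

Emit:
play_rows(slide=[[0,0,0.0005],[0,0,0],[0,0,0]], spin=[0,0,0])

```text
time_s: 24.55
eef_pos: [461.1, 250.9, 88.8]
tool_rot: [0.891, 3.011, 0.002]
wrist_force: [-0.0, 0.1, 6.6]
gripper_width: 0.367
grasp_force: 20.0
```

Tube seated. Releasing and going back for bottle_2.

Emit:
play_rows(slide=[[0,0,-0.001],[0,0,0],[0,0,0],[0,0,0],[0,0,0]], spin=[0,0,0,0,0], hand=0.07)

```text
time_s: 24.97
eef_pos: [460.3, 250.1, 88.8]
tool_rot: [-0.891, -3.012, 0.001]
wrist_force: [0.0, 0.0, 0.3]
gripper_width: 0.711
grasp_force: 0.0
```

Emit:
play_rows(slide=[[0,0,-0.005],[0,0,-0.02],[0,0,-0.03],[0,0,-0.035],[0,0,-0.03]], spin=[0,0,0,0,0])

```text
time_s: 25.38
eef_pos: [460.1, 250.6, 211.1]
tool_rot: [-0.89, -3.013, -0.001]
wrist_force: [1.7, 0.5, 0.6]
gripper_width: 0.798
grasp_force: 0.0
```

Emit:
play_rows(slide=[[0,0,0],[0,0,0],[0,0,0]], spin=[0,0,0], hand=0.0878)

```text
time_s: 25.63
eef_pos: [460.2, 249.8, 208.7]
tool_rot: [0.891, 3.012, -0.001]
wrist_force: [-0.1, -0.5, -1.0]
gripper_width: 0.98
grasp_force: 0.0
```

```bash
cat > blue.py <<'E'
from h import *
c=cap('wrist');hsv=cv2.cvtColor(c['image'],cv2.COLOR_RGB2HSV)
m=cv2.inRange(hsv,(105,150,60),(125,255,255));n,l,st,ce=cv2.connectedComponentsWithStats(m)
for i in range(1,n):
    if st[i,4]>300: print(st[i],ce[i].round(1),px2w(c,*ce[i],147).round(1))
E
python3 blue.py; python3 go.py 429.7 -186 206 80.8 18
```

```text
[ 303  218   40   40 1254] [322.7 237.8] [461.4 249.8 147. ]
[305 374  34  37 991] [321.7 391.7] [582. 171. 147.]
at [459.9 249.6 208.1] yaw 147.04 tilt [-0.0013 -0.001  -1.    ] F [-0.3 -0.4  0.1] w 87.1 g 0.0 t 25.68
slide [[-0.0118, -0.0212, 0.0001], [-0.0131, -0.0204, 0.0001], [-0.0144, -0.0195, 0.0001], [-0.0156, -0.0186, 0.0001], [-0.0168, -0.0175, 0.0001]] spin [3.68, 3.68, 3.68, 3.68, 3.68]
slide [[-0.0179, -0.0164, 0.0001], [-0.0189, -0.0152, 0.0001], [-0.0198, -0.014, 0.0001], [-0.0207, -0.0127, 0.0001], [-0.0214, -0.0113, 0.0001]] spin [3.68, 3.68, 3.68, 3.68, 3.68]
slide [[-0.0221, -0.0099, 0.0001], [-0.0227, -0.0085, 0.0001], [-0.0232, -0.007, 0.0001], [-0.0236, -0.0055, 0.0001], [-0.0239, -0.004, 0.0001]] spin [3.68, 3.68, 3.68, 3.68, 3.68]
slide [[-0.0241, -0.0025, 0.0001], [-0.0242, -0.0009, 0.0001], [-0.0243, 0.0007, 0.0001]] spin [3.68, 3.68, 3.68]
```

Emit:
play_rows(slide=[[-0.0118,-0.0212,0],[-0.0131,-0.0204,0],[-0.0144,-0.0195,0],[-0.0156,-0.0186,0],[-0.0168,-0.0175,0]], spin=[3.68,3.68,3.68,3.68,3.68])

```text
time_s: 26.1
eef_pos: [451.1, 127.9, 207.6]
tool_rot: [-1.364, -2.827, 0.002]
wrist_force: [-0.2, -0.0, -0.0]
gripper_width: 1.0
grasp_force: 0.0
```

Emit:
play_rows(slide=[[-0.0179,-0.0164,0],[-0.0189,-0.0152,0],[-0.0198,-0.014,0],[-0.0207,-0.0127,0],[-0.0214,-0.0113,0]], spin=[3.68,3.68,3.68,3.68,3.68])

```text
time_s: 26.52
eef_pos: [442.8, 7.0, 207.8]
tool_rot: [-1.799, -2.573, 0.002]
wrist_force: [0.5, -0.2, 0.3]
gripper_width: 0.998
grasp_force: 0.0
```

Emit:
play_rows(slide=[[-0.022,-0.01,0],[-0.0227,-0.0085,0],[-0.0232,-0.007,0],[-0.0236,-0.0055,0],[-0.024,-0.004,0]], spin=[3.68,3.68,3.68,3.68,3.68])

```text
time_s: 26.93
eef_pos: [434.3, -113.7, 207.7]
tool_rot: [-2.187, -2.252, 0.002]
wrist_force: [-0.2, 0.2, -0.6]
gripper_width: 1.004
grasp_force: 0.0
```

Emit:
play_rows(slide=[[-0.024,-0.0025,0],[-0.024,-0.001,0],[-0.0243,0.0005,0],[0,0,0],[0,0,0]], spin=[3.68,3.68,3.68,0,0])

```text
time_s: 27.35
eef_pos: [429.1, -185.6, 207.6]
tool_rot: [-2.392, -2.032, 0.002]
wrist_force: [-0.1, 1.7, 0.4]
gripper_width: 1.001
grasp_force: 0.0
```

Emit:
play_rows(slide=[[0,0,0],[0,0,0],[0,0,0]], spin=[0,0,0])

```text
time_s: 27.6
eef_pos: [430.2, -183.7, 208.8]
tool_rot: [-2.39, -2.039, 0.0]
wrist_force: [0.2, 0.1, 0.0]
gripper_width: 1.0
grasp_force: 0.0
```

```bash
python3 - <<'E'
from h import *
c=cap('wrist','w7.png')
K=np.array([[c['f'],0,c['cx']],[0,c['f'],c['cy']],[0,0,1]]);q=K@(np.linalg.inv(c['T'])@[429.7,-186,100,1])[:3];print('expected top px',q[:2]/q[2])
E
python3 go.py 429.7 -186 40 80.8 1
```

```text
expected top px [319.36252223 224.64324838]
at [ 430.3 -183.9  208.9] yaw 80.92 tilt [-2.e-04  2.e-04 -1.e+00] F [ 0.3 -0.4  0.1] w 87.7 g 0.0 t 27.65
slide [[-0.0022, -0.0002, 0.1689]] spin [0.12]
```

View pics/w7.png

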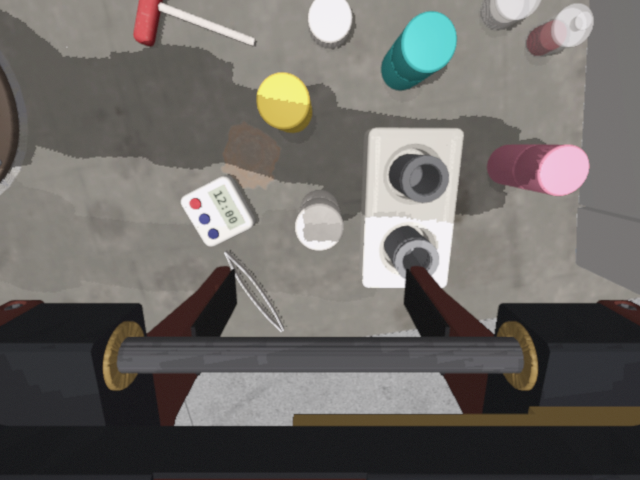

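The bottle stands upright at (319,226), and both sleeves are seated in the rack. Now gripping the bottle lower down.

Emit:
play_rows(slide=[[-0.003,0,0.025],[0,0,0.04],[0,0,0.04],[0,0,0.035],[0,0,0.02]], spin=[0,0,0,0,0])

```text
time_s: 28.07
eef_pos: [428.0, -186.6, 45.9]
tool_rot: [-2.388, -2.036, 0.002]
wrist_force: [-0.6, 0.1, 0.0]
gripper_width: 1.002
grasp_force: 0.0
```

Emit:
play_rows(slide=[[0,0,0.008],[0,0,0],[0,0,0]], spin=[0,0,0])

```text
time_s: 28.32
eef_pos: [430.4, -187.6, 41.7]
tool_rot: [2.391, 2.037, 0.001]
wrist_force: [0.4, -0.9, 0.0]
gripper_width: 0.995
grasp_force: 0.0
```

Emit:
play_rows(slide=[[0,0,0],[0,0,0],[0,0,0],[0,0,0],[0,0,0]], spin=[0,0,0,0,0], hand=0.03)

```text
time_s: 28.73
eef_pos: [430.0, -188.1, 41.6]
tool_rot: [2.392, 2.035, 0.001]
wrist_force: [0.1, 0.3, -0.2]
gripper_width: 0.658
grasp_force: 0.0
```

Emit:
play_rows(slide=[[0,0,0],[0,0,0],[0,0,0],[0,0,0],[0,0,0]], spin=[0,0,0,0,0])

```text
time_s: 29.15
eef_pos: [429.8, -187.9, 41.2]
tool_rot: [2.392, 2.036, 0.0]
wrist_force: [-0.4, 0.1, 2.8]
gripper_width: 0.502
grasp_force: 20.0
```

Emit:
play_rows(slide=[[0,0,-0.01],[0,0,-0.03],[0,0,-0.04],[0,0,-0.04],[0,0,-0.03]], spin=[0,0,0,0,0])

```text
time_s: 29.57
eef_pos: [430.1, -187.5, 194.6]
tool_rot: [2.391, 2.036, 0.002]
wrist_force: [0.8, -0.6, -0.7]
gripper_width: 0.502
grasp_force: 20.0
```

Emit:
play_rows(slide=[[0,0,0],[0,0,0],[0,0,0]], spin=[0,0,0])

```text
time_s: 29.82
eef_pos: [429.0, -187.7, 190.6]
tool_rot: [-2.392, -2.036, 0.001]
wrist_force: [-0.0, -0.4, -1.1]
gripper_width: 0.51
grasp_force: 20.0
```

```bash
python3 go.py 482.5 146.8 191 147 20
```

```text
at [ 429.  -187.7  190.6] yaw 80.8 tilt [-8.e-04  1.e-04 -1.e+00] F [-0.  -0.4 -1.1] w 44.8 g 20.0 t 29.82
slide [[0.0169, -0.0, -0.0], [0.0169, 0.0009, -0.0], [0.0168, 0.0019, -0.0], [0.0167, 0.0029, -0.0], [0.0165, 0.0038, -0.0]] spin [-3.31, -3.31, -3.31, -3.31, -3.31]
slide [[0.0162, 0.0048, -0.0], [0.0159, 0.0057, -0.0], [0.0156, 0.0066, -0.0], [0.0152, 0.0075, -0.0], [0.0147, 0.0084, -0.0]] spin [-3.31, -3.31, -3.31, -3.31, -3.31]
slide [[0.0142, 0.0092, -0.0], [0.0137, 0.01, -0.0], [0.013, 0.0108, -0.0], [0.0124, 0.0115, -0.0], [0.0117, 0.0122, -0.0]] spin [-3.31, -3.31, -3.31, -3.31, -3.31]
slide [[0.011, 0.0129, -0.0], [0.0102, 0.0135, -0.0], [0.0094, 0.0141, -0.0], [0.0086, 0.0146, -0.0], [0.0077, 0.0151, -0.0]] spin [-3.31, -3.31, -3.31, -3.31, -3.31]
```

Emit:
play_rows(slide=[[0.0169,0,0],[0.0169,0.001,0],[0.0168,0.002,0],[0.0167,0.003,0],[0.0165,0.0038,0]], spin=[-3.31,-3.31,-3.31,-3.31,-3.31])

```text
time_s: 30.23
eef_pos: [443.3, -101.7, 190.6]
tool_rot: [-2.065, -2.367, 0.0]
wrist_force: [-0.1, -0.2, -0.1]
gripper_width: 0.506
grasp_force: 20.0
```

Emit:
play_rows(slide=[[0.0162,0.0048,0],[0.016,0.0057,0],[0.0156,0.0066,0],[0.0152,0.0075,0],[0.0147,0.0084,0]], spin=[-3.31,-3.31,-3.31,-3.31,-3.31])

```text
time_s: 30.65
eef_pos: [456.8, -18.9, 191.1]
tool_rot: [1.705, 2.638, 0.0]
wrist_force: [1.2, -0.5, -0.9]
gripper_width: 0.504
grasp_force: 20.0
```

Emit:
play_rows(slide=[[0.0142,0.0092,0],[0.0137,0.01,0],[0.013,0.0108,0],[0.0124,0.0115,0],[0.0117,0.0122,0]], spin=[-3.31,-3.31,-3.31,-3.31,-3.31])

```text
time_s: 31.07
eef_pos: [470.1, 64.6, 191.1]
tool_rot: [1.308, 2.856, 0.0]
wrist_force: [0.5, 0.4, -0.6]
gripper_width: 0.507
grasp_force: 20.0
```

Emit:
play_rows(slide=[[0.011,0.0129,0],[0.0102,0.0135,0],[0.0094,0.014,0],[0.0086,0.0146,0],[0.0077,0.015,0]], spin=[-3.31,-3.31,-3.31,-3.31,-3.31])

```text
time_s: 31.48
eef_pos: [483.5, 148.1, 191.0]
tool_rot: [-0.884, -3.015, -0.0]
wrist_force: [0.0, 0.1, -0.9]
gripper_width: 0.503
grasp_force: 20.0
```

Emit:
play_rows(slide=[[0,0,0.02],[0,0,0.02],[0,0,0.01],[0,0,0],[0,0,0]], spin=[0,0,0,0,0])

```text
time_s: 31.9
eef_pos: [483.1, 146.7, 140.9]
tool_rot: [-0.89, -3.012, 0.0]
wrist_force: [-0.3, 1.0, -1.3]
gripper_width: 0.508
grasp_force: 20.0
```

```bash
python3 go.py 482.3 146.6 72 147 1
```

```text
at [483.1 146.7 140.9] yaw 147.07 tilt [-1.2e-03  1.0e-04 -1.0e+00] F [-0.3  1.  -1.3] w 44.6 g 20.0 t 31.9
slide [[0.0005, -0.0005, 0.0689]] spin [0.07]
```

Position is good, with the bottle's bottom at about 100 mm. Lowering it.

Emit:
play_rows(slide=[[0.0005,-0.0005,0.012],[0,0,0.012],[0,0,0.01],[0,0,0.006],[0,0,0]], spin=[0,0,0,0,0])

```text
time_s: 32.32
eef_pos: [481.6, 145.7, 99.4]
tool_rot: [-0.891, -3.01, 0.002]
wrist_force: [0.5, 0.6, 0.3]
gripper_width: 0.506
grasp_force: 20.0
```

Emit:
play_rows(slide=[[0,0,0.006],[0,0,0.006],[0,0,0.004],[0,0,0],[0,0,0]], spin=[0,0,0,0,0])

```text
time_s: 32.73
eef_pos: [482.5, 146.3, 84.9]
tool_rot: [-0.892, -3.012, 0.0]
wrist_force: [0.4, -0.3, -0.4]
gripper_width: 0.504
grasp_force: 20.0
```

```bash
python3 go.py 482.3 146.6 72.5 147 1
```

```text
at [482.5 146.3  84.9] yaw 147.01 tilt [-3.e-04 -0.e+00 -1.e+00] F [ 0.4 -0.3 -0.4] w 44.3 g 20.0 t 32.73
slide [[0.0003, 0.0002, 0.0124]] spin [0.01]
```

Emit:
play_rows(slide=[[0,0,0.005],[0,0,0.004],[0,0,0.001],[0,0,0],[0,0,0]], spin=[0,0,0,0,0])

```text
time_s: 33.15
eef_pos: [482.6, 146.3, 75.0]
tool_rot: [-0.892, -3.012, 0.0]
wrist_force: [0.3, -0.1, -0.6]
gripper_width: 0.507
grasp_force: 20.0
```

Emit:
play_rows(slide=[[0,0,0.001],[0,0,0.001],[0,0,0.0005],[0,0,0]], spin=[0,0,0,0])

```text
time_s: 33.48
eef_pos: [482.6, 146.2, 72.5]
tool_rot: [-0.892, -3.012, 0.0]
wrist_force: [-0.0, 0.1, -0.5]
gripper_width: 0.507
grasp_force: 20.0
```

Emit:
play_rows(slide=[[0,0,0.0005],[0,0,0],[0,0,0]], spin=[0,0,0])

```text
time_s: 33.73
eef_pos: [482.6, 146.2, 72.2]
tool_rot: [0.892, 3.012, -0.0]
wrist_force: [-0.4, -0.7, 0.9]
gripper_width: 0.506
grasp_force: 20.0
```

Emit:
play_rows(slide=[[0,0,0.0005],[0,0,0.0005],[0,0,0],[0,0,0]], spin=[0,0,0,0])

```text
time_s: 34.07
eef_pos: [483.0, 146.2, 72.1]
tool_rot: [0.892, 3.011, -0.0]
wrist_force: [-2.8, -1.5, 12.1]
gripper_width: 0.505
grasp_force: 20.1
```

Emit:
play_rows(slide=[[0,0,-0.0005],[0,0,0],[0,0,0],[0,0,0],[0,0,0]], spin=[0,0,0,0,0], hand=0.075)

```text
time_s: 34.48
eef_pos: [482.5, 146.2, 71.4]
tool_rot: [-0.892, -3.012, 0.0]
wrist_force: [-0.5, 1.6, 0.4]
gripper_width: 0.841
grasp_force: 0.0
```

Emit:
play_rows(slide=[[0,0,-0.005],[0,0,-0.02],[0,0,-0.035],[0,0,-0.04],[0,0,-0.03]], spin=[0,0,0,0,0])

```text
time_s: 34.9
eef_pos: [482.6, 146.9, 204.4]
tool_rot: [0.891, 3.012, 0.002]
wrist_force: [0.3, -0.1, 0.4]
gripper_width: 0.853
grasp_force: 0.0
```

Emit:
play_rows(slide=[[0,0,0],[0,0,0],[0,0,0],[0,0,0],[0,0,0]], spin=[0,0,0,0,0])

```text
time_s: 35.32
eef_pos: [481.8, 145.9, 200.3]
tool_rot: [-0.891, -3.01, 0.002]
wrist_force: [1.3, 0.2, 0.3]
gripper_width: 0.855
grasp_force: 0.0
```

```bash
python3 - <<'E'
from h import *
c=cap('wrist');g=cv2.cvtColor(c['image'],cv2.COLOR_RGB2HSV)
K=np.array([[c['f'],0,c['cx']],[0,c['f'],c['cy']],[0,0,1]]);q=K@(np.linalg.inv(c['T'])@[482.8,146.3,131,1])[:3];u,v=q[:2]/q[2];print('exp',u,v,23*c['f']/q[2])
gr=cv2.GaussianBlur(cv2.cvtColor(c['image'],cv2.COLOR_RGB2GRAY),(5,5),1)
x0,y0=int(u-60),int(v-60);ci=cv2.HoughCircles(gr[y0:y0+120,x0:x0+120],cv2.HOUGH_GRADIENT,1,15,param1=80,param2=18,minRadius=18,maxRadius=45)
if ci is not None:
    for a in ci[0][:5]: print((a+[x0,y0,0]).round(1),px2w(c,a[0]+x0,a[1]+y0,131).round(1))
s=sensors.read_state();print(s['eef_pos'],s['grasp_force'])
E
python3 blue.py
```

```text
exp 323.0648219588361 234.949794307905 28.397722712071435
[319.5 233.5  26.6] [480.2 144.5 131. ]
[322.5 218.5  35.5] [471.1 153.3 131. ]
[481.90815349 146.03190029 200.37397917] 0.0
[ 403  118   49   47 1718] [427.1 141.3] [461.6 247.6 147. ]
```

```bash
python3 -c "
from rig import r
print(r.finish_job())"
```

```text
the job is handed in; nothing more can be done
None
```

The job is handed in: the bottles are opposite each other, the tubes are opposite each other, and both empty sleeves are in the rack. The seating forces and camera checks looked right, but no verdict came back.

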